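# Clamp a laminating press crosswise in two passes

### The job

Tighten the four lever nuts of the laminating press clockwise, crosswise (one nut, then the one diagonally opposite, then the other two) and in two passes: in the first pass nip each nut only lightly, stopping at about 7 N of push felt near the end of its lever, and in the second pass, crosswise again, pull each up fully tight, to about 14 N, without ever forcing it far beyond that. Leave the pencil on the board and everything else on the bench where it is.

Things in the scene. Friction and masses are not known exactly. Their poses are not given: they have to be found in the camera images.
- press: small laminating press fixed to the bench: base board 210 x 190 x 30 mm, on it a glued-up wood strip 240 x 66 mm along its x (to 61 mm high), and four upright 10 mm steel studs at x = +-60, y = +-55 mm, rising to 122 mm (+1 mm). Origin: centre of the base's underside, on the bench; x away from the robot at yaw 0
- caul: the press's white top board, 160 x 150 x 18 mm, lying on the strip, studs through its corners; origin at the centre of its underside; its top face is 80 mm above the bench and sinks less than 1 mm when clamped
- nut_a: dark steel lever nut on the near left (-x, +y) stud of the press. Hub 25 mm across (flange 29), 6 to 32 mm above the origin, on a 6 mm washer foot; one straight lever, 10 mm wide, 18 to 30 mm above the origin, out to 68 mm from the axis. Origin: on the stud axis at the foot's underside, 0.4 to 1.8 mm above the top board at first; x outwards along the lever, z up
- nut_b: the same kind of nut on the far left (+x, +y) stud; b and d are diagonal, a and c are diagonal. All nuts: turning clockwise seen from above tightens and lowers it 1.6 mm per rad; slack for the first 0.25 to 1.1 rad (differs by nut, cannot be seen), then the resistance rises by roughly 0.7 N m per rad; about 1 to 2.6 rad from start to fully tight; it stays where it is left
- nut_c: the same kind of nut on the far right (+x, -y) stud. Tightness of all nuts is the push felt on the lever, 50 mm from the axis and square to it, while the nut is turning: about 1 N slack, 7 N lightly nipped (6 to 8 will do), 14 N fully tight (12 to 18 will do); much over 25 N crushes the strip. When the turning stops the nut holds itself and the felt push drops
- nut_d: the same kind of nut on the near right (-x, -y) stud. Tightening a nut relieves its two neighbours a little: no need to correct. All levers start 0.2 to 1.2 rad counter-clockwise of the direction from the press centre through their stud's corner, and end roughly pointing inwards or along the edge
- lever_a (a point): the place to push on nut_a's lever: on the bar's centre line, 50 mm from the axis, 24 mm above nut_a's origin (about 105 mm above the bench); about 18 mm of air under the bar down to the top board; a 12 mm upright stub 16 mm high stands at the lever's end, 62 mm from the axis
- lever_b (a point): the place to push on nut_b's lever: on the bar's centre line, 50 mm from the axis, 24 mm above nut_b's origin (about 105 mm above the bench); about 18 mm of air under the bar down to the top board; a 12 mm upright stub 16 mm high stands at the lever's end, 62 mm from the axis
- lever_c (a point): the place to push on nut_c's lever: on the bar's centre line, 50 mm from the axis, 24 mm above nut_c's origin (about 105 mm above the bench); about 18 mm of air under the bar down to the top board; a 12 mm upright stub 16 mm high stands at the lever's end, 62 mm from the axis
- lever_d (a point): the place to push on nut_d's lever: on the bar's centre line, 50 mm from the axis, 24 mm above nut_d's origin (about 105 mm above the bench); about 18 mm of air under the bar down to the top board; a 12 mm upright stub 16 mm high stands at the lever's end, 62 mm from the axis
- pencil: flat carpenter's pencil 100 x 12 x 7 mm lying loose on the middle of the top board, x along it; origin at its underside's centre; it rides down with the board
- eraser: white eraser 45 x 22 x 13 mm beside the press; origin at its underside's centre
- square: try square: steel blade 150 x 22 x 6 mm along its x, wooden stock 100 x 22 x 14 mm; origin under the blade's centre
- offcut: plywood offcut 70 x 45 x 30 mm behind the press; origin at its underside's centre
- duck: carved wooden duck, 64 mm wide, 72 mm high; origin at its underside's centre
- mallet: wooden hammer lying flat along its x, handle to -x; origin underneath
- pot: blue ceramic cup 70 mm across, 80 mm high; origin at its underside's centre

How it is judged:
On the way, in this order (a step that is already met when the one before it is completed fails the run):
1. two diagonally opposite nuts are nipped (each clamps with more than 12 N) while the other two are still slack (less than 6 N) (((contact force between each of nut_a, nut_c and caul above 12 N and contact force between each of nut_b, nut_d and caul below 6 N) or (contact force between each of nut_b, nut_d and caul above 12 N and contact force between each of nut_a, nut_c and caul below 6 N))), for 0.2 s.
2. first pass complete: all four nuts clamp lightly, each between 9 and 49 N (contact force between nut_a and caul between 9 and 49 N and contact force between nut_b and caul between 9 and 49 N and contact force between nut_c and caul between 9 and 49 N and contact force between nut_d and caul between 9 and 49 N), for 0.2 s.
3. second pass: two diagonally opposite nuts are tight (more than 52 N) while the other two are still only nipped (less than 49 N) (((contact force between each of nut_a, nut_c and caul above 52 N and contact force between each of nut_b, nut_d and caul below 49 N) or (contact force between each of nut_b, nut_d and caul above 52 N and contact force between each of nut_a, nut_c and caul below 49 N))), for 0.2 s.
At the end, for the whole second after the job is handed in: all four nuts are left tight, each clamping the top board with 40 to 130 N, at rest; pencil and the other bystanders lie within 25 mm of where they were (contact force between nut_a and caul between 40 and 130 N and angular speed of each of nut_a, nut_b, nut_c, nut_d below 0.05 rad/s and contact force between nut_b and caul between 40 and 130 N and contact force between nut_c and caul between 40 and 130 N and contact force between nut_d and caul between 40 and 130 N and distance of each of pencil, eraser, square, offcut, duck, mallet, pot from where it was at the start of the episode below 0.025 m); the robot touches nothing.
It fails at once if a nut is overtightened: it presses with more than 150 N and crushes the strip (contact force between any of nut_a, nut_b, nut_c, nut_d and caul above 150 N).
It fails at once if a bystander is disturbed (moved more than 25 mm) (distance of any of pencil, eraser, square, offcut, duck, mallet, pot from where it was at the start of the episode above 0.025 m).
It also fails if it takes over 72 s, if anything falls off the work surface, if the arm or the gripper's body presses on something with over 40 N, if the wrist force passes 120 N, or if a joint passes its speed limit or range.

### The arm

A 6-joint arm with a two-finger parallel gripper is mounted at the origin on the work surface. World frame = base frame: x ahead of the robot, y to its left, z up, the work surface at z = 0. Lengths are in m, angles in rad, forces in N, time in s.
With the tool pointing down it reaches from about 0.25 to 0.775 m from the base axis. Payload 4 kg.
Tool frame: the origin (TCP) lies between the finger pads; the fingertips stand ahead of it and the grasp point (between the pads) lies 8 mm behind it (robot.finger_overhang is the z of the fingertips in the tool frame, in m); z points along the fingers, y is the line along which they close (so a half turn about z gives the same grasp; the last joint's range is limited). The gripper opens to 85 mm and grips with 20 to 120 N. Pads are 22 mm wide; open, the fingers measure 114 mm over their backs; the gripper's body (76 mm by 85 mm) begins 54 mm behind the grasp point. The pads swing forward as they close: fully open they stand 13 mm farther back than shut.
Start: joints at [1.161, 0.087, 1.371, -0, 1.684, -0.103], TCP at [0.166, 0.524, 0.242] pointing down, gripper open.
Joint ranges: [-3.1, 3.1], [-0.76, 2.03], [0.27, 2.55], [-1.08, 4.22], [0.17, 2.65], [-2.57, 2.57]. Speed limits (rad/s): [2.79, 2.79, 3.14, 3.14, 3.14, 3.14].

### API

Orientations are given as a unit quaternion [w, x, y, z].
In Python, from bench import robot gives the robot as it stands.
- The arm moves only by the shell command python3 -m handwheel 'ROWS' [OPENING] [FORCE]. ROWS is a JSON object of lists of equal length, an entry for each row: "linear": the shift along the tool's x, y, z in units of 50 mm (1.0 is 50 mm), a list of three; "twist": the turn about the tool's z in units of 5 degrees (1.0 is 5 degrees). A call has 1 to 20 rows; each row shifts and turns the commanded pose from where the row before left it, along the tool's axes as they then stand; what a row does not reach is not made up. A row lasts 1/10 s, in which the tool goes at most 50 mm and 8.59 degrees, less where a joint would pass 70% of its speed; a pose out of reach is approached as far as the arm can. A call is refused whole if a number of a shift passes 1 or a number of a turn 1, either way. A call with a gripper value outside its range is refused whole. OPENING is the finger opening in mm, from 0 to 85.4, set as the call begins (- or left out, the last holds). The fingers move at their own pace and stop on an object; FORCE is the grip in N (left out, the last holds). Time passes only in rows, so rows that do not move let the fingers close. It gives the time, the measured TCP pose, the force, the opening and the grip force at its end, in the units of the state.
- robot.get_state(): the state, without advancing time (a new reading comes with each control period).
- robot.get_image(name): name is "scene" or "top" or "wrist"; returns a dict with "img" (384x512x3 uint8, red, green, blue), "fx", "fy", "cx", "cy" (pixels), "R" (3x3) and "t" (3): a world point X has camera coordinates R X + t. Camera axes: x right, y down, z forward; pixel columns grow to the right and rows downward; lengths in m; the calibration is good to about 2 mm. A picture is of the moment at which its call begins. There is no depth.
- robot.sign_off(): hands the job in; it is judged then, once.
Trained networks look in a picture, given as the dict that the camera call returned (one of the last four; its "shot" number tells which), for a name from the list of things; names that differ only in an ending like _2 or _b are one class to them, and where a whole thing is asked for, a point or a joint stands for the part that bears it (a point fixed in the world has none). Each returns a list of dicts, best first, with "p" (0 to 1); they miss things now and then, are a little off and sometimes report something else, mostly with a low value. They report only what shows in the picture. A call takes as long as a camera call.
- robot.trace(picture, target): "region" (384x512 bool, what is visible of it) and "extent" ([centre column, centre row, width, height] in pixels, round what is visible of it).
The state is a dict: "time": time; "q": joint angles; "dq": joint speeds; "tau": joint torques, N m; "ee_pos": TCP position; "tcp_rot": TCP orientation; "contact_force": force on the tool from outside, world axes, zero at the start; "torque": the same for the moment, N m; "width": opening from 0.0 (shut) to 1.0 (fully open); "grasp_force": force on a finger pad.
Only numpy, scipy, OpenCV 4.12 (cv2) and the standard library are available. Lean on these libraries where they do the work, as an engineer would, in place of code of your own. Each camera call takes 0.05 s, during which the arm holds its last target. There are 200 camera calls.

## Working session

There is one attempt and no reset: what is moved stays moved. The work goes in short steps, Python scripts to look and compute and a shell command to move; the robot and the scene stay as the last step left them, time stands still between calls to the robot, and variables do not carry over. Pictures are saved under pics/ and viewed, at most 10 in all, crops included, and the job is handed in when it is done.

```bash
ls; mkdir -p pics; cat > h.py <<'E'
import numpy as np, cv2
from bench import robot
def snap(n,f):
    p=robot.get_image(n); cv2.imwrite('pics/'+f,cv2.cvtColor(p['img'],cv2.COLOR_RGB2BGR)); return p
def ray(p,u,v):
    R=np.array(p['R']);t=np.array(p['t'])
    return -R.T@t, R.T@np.array([(u-p['cx'])/p['fx'],(v-p['cy'])/p['fy'],1])
def atz(p,u,v,z):
    c,d=ray(p,u,v); return c+d*(z-c[2])/d[2]
def proj(p,X):
    x=np.array(p['R'])@np.array(X)+np.array(p['t']); return p['fx']*x[0]/x[2]+p['cx'],p['fy']*x[1]/x[2]+p['cy']
E
python3 - <<'E'
from h import *
for n in('top','scene'):
    p=snap(n,n+'1.png'); print(n,p['fx'],np.round(-np.array(p['R']).T@p['t'],3))
    for k in('nut_a','caul','pencil','eraser','square','offcut','duck','mallet','pot','press'):
        for r in robot.trace(p,k)[:5 if k=='nut_a' else 1]:
            e=r['extent']; print(k,round(r['p'],2),np.round(e),np.round(atz(p,e[0],e[1],.08 if k in('nut_a','caul','pencil') else 0.),3))
print(robot.get_state(),robot.finger_overhang)
E
```

```text
pics
top 365.8641559386211 [ 0.409 -0.036  1.125]
nut_a 0.6 [261. 167.   8.  31.] [ 0.667 -0.011  0.08 ]
nut_a 0.56 [223. 186.  13.   7.] [0.614 0.101 0.08 ]
nut_a 0.23 [247. 202.  26.  21.] [0.565 0.031 0.08 ]
caul 0.72 [250. 201.  64.  60.] [0.568 0.021 0.08 ]
eraser 0.54 [203. 212.   7.  15.] [0.547 0.171 0.   ]
square 0.74 [356. 190.  35.  48.] [ 0.607 -0.304  0.   ]
offcut 0.56 [243. 146.  21.  26.] [0.759 0.046 0.   ]
duck 0.61 [158. 205.  34.  19.] [0.571 0.315 0.   ]
mallet 0.76 [406. 229.  60.  88.] [ 0.486 -0.446  0.   ]
pot 0.71 [122. 210.  33.  27.] [0.556 0.427 0.   ]
press 0.95 [251. 202.  76.  83.] [0.576 0.024 0.   ]
scene 382.9622977815499 [ 1.08  -0.436  0.876]
nut_a 0.73 [244. 143.  23.  22.] [0.463 0.072 0.08 ]
nut_a 0.7 [296. 159.  26.  26.] [0.606 0.142 0.08 ]
nut_a 0.69 [220. 174.  25.  17.] [ 0.508 -0.054  0.08 ]
nut_a 0.65 [259. 169.  34.   6.] [0.567 0.036 0.08 ]
nut_a 0.44 [272. 197.  18.  21.] [ 0.662 -0.002  0.08 ]
caul 0.97 [257. 178.  76.  53.] [0.585 0.012 0.08 ]
pencil 0.64 [260. 169.  34.   3.] [0.568 0.038 0.08 ]
eraser 0.54 [256. 178.  77.  56.] [ 
[... 350 characters left out ...]
time': 1.1, 'q': array([ 1.16088796e+00,  8.71728007e-02,  1.37069337e+00, -1.36070732e-05,
        1.68360520e+00, -1.03130275e-01]), 'dq': array([ 1.42387286e-03,  7.81787526e-04,  2.77735795e-05, -9.81815961e-04,
        1.37025751e-03,  6.36580460e-05]), 'tau': array([-3.54620342e-04, -3.51736021e+01, -3.13469088e+01, -2.16153881e-04,
        4.87044508e-04,  2.01122276e-05]), 'ee_pos': array([0.16612332, 0.52432553, 0.24235913]), 'tcp_rot': array([2.19243942e-05, 1.52789016e-01, 9.88258829e-01, 5.69408254e-05]), 'contact_force': array([-0.31146617, -0.29101027, -0.25977382]), 'torque': array([ 0.0038951 ,  0.0039009 , -0.00357702]), 'grasp_force': 0.0, 'width': 0.9964747709942015} 0.011
```

View crops.

```bash
python3 - <<'E'
import cv2,numpy as np
t=cv2.imread('pics/top1.png')[140:260,185:315]; s=cv2.imread('pics/scene1.png')[110:240,190:340]
t=cv2.resize(t,(390*1,360),interpolation=cv2.INTER_CUBIC); s=cv2.resize(s,(410,360),interpolation=cv2.INTER_CUBIC)
cv2.imwrite('pics/c1.png',np.hstack([t,s]))
E
```

```text
(no output)
```

View pics/c1.png

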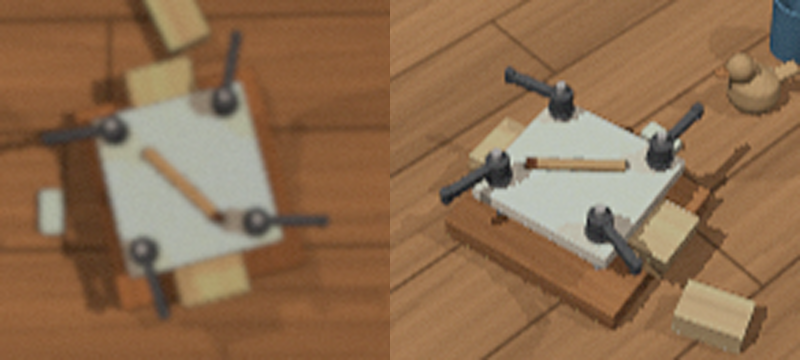

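View pics/top1.png

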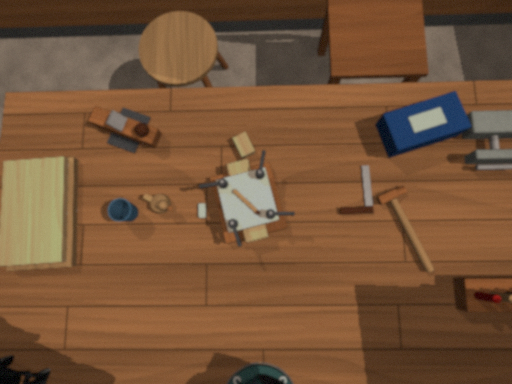

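The top view shows the press near pixel (250,200), yawed about +14°. The hubs are at a (233,223), b (223,183), c (260,173) and d (271,214), with their levers pointing near, left, far and right. Next I'll move above the press so the wrist camera can measure more precisely.

```bash
python3 -m handwheel '{"linear":[[-0.7,-0.5,-0.12],[-0.7,-0.5,-0.12],[-0.7,-0.5,-0.12],[-0.7,-0.5,-0.12],[-0.7,-0.5,-0.12],[-0.7,-0.5,-0.12],[-0.7,-0.5,-0.12],[-0.7,-0.5,-0.12],[-0.7,-0.5,-0.12],[-0.7,-0.5,-0.12],[-0.7,-0.5,-0.12],[-0.7,-0.5,-0.12],[-0.7,-0.5,-0.12],[-0.7,-0.5,-0.12],[0,0,0],[0,0,0]],"twist":[0,0,0,0,0,0,0,0,0,0,0,0,0,0,0,0]}' 22 40
python3 - <<'E'
from h import *
p=snap('wrist','w1.png'); print(p['fx'],np.round(-np.array(p['R']).T@p['t'],3),np.round(p['R'],2))
for r in robot.trace(p,'nut_a'): print(round(r['p'],2),np.round(r['extent']))
E
```

```text
time: 2.7
ee_pos: [0.5278, 0.042, 0.3259]
tcp_rot: [-0.001, 0.154, 0.988, 0.0]
contact_force: [1.1, 0.4, -0.3]
width: 0.258
grasp_force: 0.0
264.42674631396596 [0.453 0.066 0.457] [[ 0.3   0.95  0.  ]
 [ 0.91 -0.29  0.31]
 [ 0.29 -0.09 -0.95]]
0.95 [324. 208.  55.  29.]
0.89 [254. 129.  42.  56.]
0.64 [241. 264.  20.  55.]
0.56 [180. 190.  60.  30.]
```

View pics/w1.png

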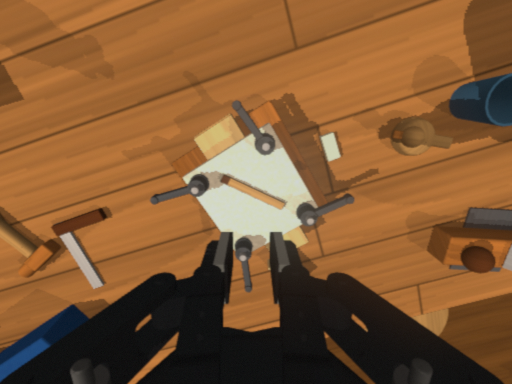

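w1 shows all four nuts, hub to lever end: a (265,145)→(238,104), b (307,213)→(348,200), c (244,248)→(249,287), d (199,185)→(157,200). I'll take a second wrist view from about 60 mm back.

```bash
python3 -m handwheel '{"linear":[[0.6,0,0],[0.6,0,0],[0,0,0],[0,0,0]],"twist":[0,0,0,0]}'
python3 - <<'E'
from h import *
import pickle
p=snap('wrist','w2.png'); pickle.dump({k:p[k] for k in('R','t','fx','fy','cx','cy')},open('w2.pkl','wb'))
print(np.round(-np.array(p['R']).T@p['t'],4))
for r in robot.trace(p,'nut_a'): print(round(r['p'],2),np.round(r['extent']))
im=cv2.imread('pics/w2.png')[95:245,140:365] if 0 else cv2.imread('pics/w2.png')
cv2.imwrite('pics/w2c.png',cv2.resize(im[130:330,130:396],None,fx=3,fy=3,interpolation=cv2.INTER_CUBIC))
im=cv2.imread('pics/w1.png')
cv2.imwrite('pics/w1c.png',cv2.resize(im[95:295,130:396],None,fx=3,fy=3,interpolation=cv2.INTER_CUBIC))
E
```

```text
time: 3.2
ee_pos: [0.4696, 0.0619, 0.327]
tcp_rot: [0.001, 0.152, 0.988, 0.0]
contact_force: [-0.6, -0.3, -0.2]
width: 0.257
grasp_force: 0.0
[0.3942 0.0857 0.4581]
0.83 [182. 229.  56.  28.]
0.82 [239. 296.  18.  51.]
0.74 [320. 244.  52.  27.]
0.71 [253. 174.  40.  47.]
```

View pics/w1c.png

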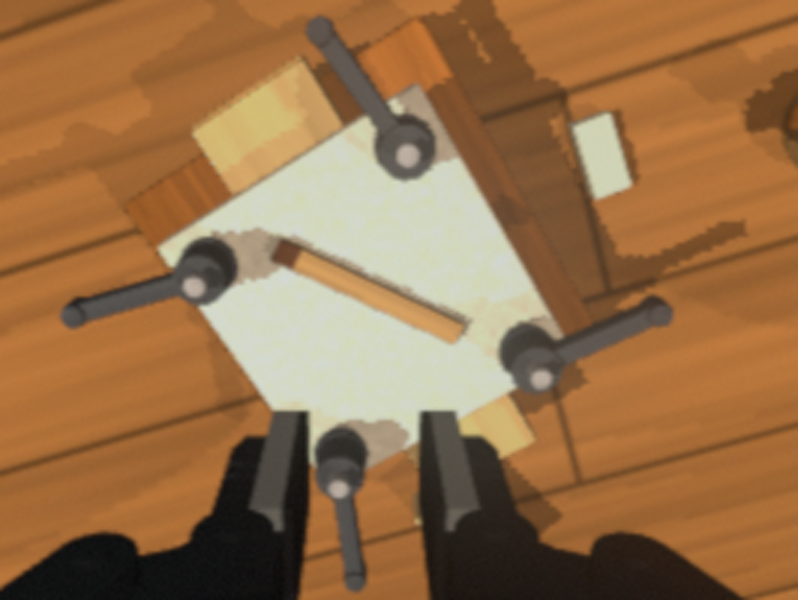

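View pics/w2c.png

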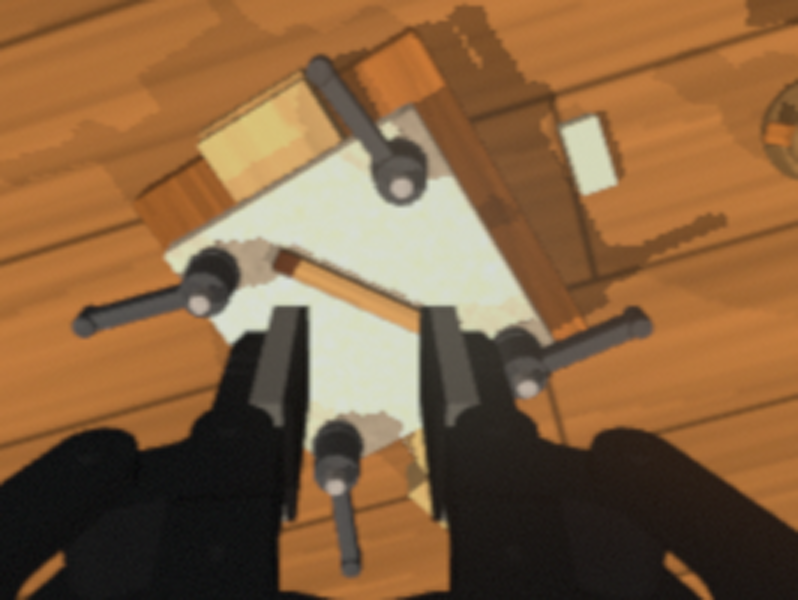

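The crops show every stud top and stub clearly. I'll triangulate them.

```bash
cat > m.py <<'E'
from h import *
import pickle
from scipy.optimize import least_squares
p2=pickle.load(open('w2.pkl','rb')); p1=dict(p2); p1['t']=-np.array(p2['R'])@np.array([.453,.066,.457])
S={'a':((408,155),(401,187)),'b':((541,379),(527,388)),'c':((339,489),(335,486)),'d':((193,286),(199,304))}
T={'a':((320,30),(320,68)),'b':((659,310),(639,321)),'c':((355,582),(350,569)),'d':((74,315),(84,323))}
u=lambda q,i:((q[0]+.5)/3+130-.5,(q[1]+.5)/3+(95,130)[i]-.5)
def tri(q):
    A=[];b=[]
    for i,p in enumerate((p1,p2)):
        c,d=ray(p,*u(q[i],i)); d/=np.linalg.norm(d); P=np.eye(3)-np.outer(d,d); A.append(P); b.append(P@c)
    return np.linalg.lstsq(np.vstack(A),np.hstack(b),rcond=None)[0]
for k in S: print(k,tri(S[k]).round(4),tri(T[k]).round(4),'w1@z',atz(p1,*u(S[k][0],0),.123)[:2].round(4),'w2@z',atz(p2,*u(S[k][1],1),.123)[:2].round(4))
L={'a':(-.06,.055),'b':(.06,.055),'c':(.06,-.055),'d':(-.06,-.055)}
obs={k:np.mean([atz(p1,*u(S[k][0],0),.123)[:2],atz(p2,*u(S[k][1],1),.123)[:2]],0) for k in S}
st=lambda v,k:v[:2]+np.array([[np.cos(v[2]),-np.sin(v[2])],[np.sin(v[2]),np.cos(v[2])]])@L[k]
r=least_squares(lambda v:np.hstack([st(v,k)-obs[k] for k in S]),[.57,.02,.2]); print(r.x.round(4),r.fun.round(4))
for k in S:
    s=st(r.x,k); e=np.mean([atz(p1,*u(T[k][0],0),.1265)[:2],atz(p2,*u(T[k][1],1),.1265)[:2]],0); d=e-s
    print(k,'stud',s.round(4),'stub',e.round(4),'r',np.hypot(*d).round(4),'ang',np.arctan2(d[1],d[0]).round(3))
E
python3 m.py
```

```text
a [0.5047 0.0693 0.1154] [0.445  0.0489 0.0956] w1@z [0.5037 0.0696] w2@z [0.5021 0.0692]
b [0.6232 0.0989 0.1162] [0.6126 0.1621 0.1014] w1@z [0.6201 0.0988] w2@z [0.6183 0.0981]
c [ 0.6543 -0.011   0.1101] [ 0.7138 -0.0218  0.1043] w1@z [ 0.6471 -0.0074] w2@z [ 0.6444 -0.0082]
d [ 0.5324 -0.0402  0.1139] [ 0.5341 -0.1088  0.0905] w1@z [ 0.5303 -0.0372] w2@z [ 0.5287 -0.037 ]
[0.5743 0.0307 0.2454] [-0.0001  0.0001 -0.      0.0002  0.0002 -0.0002 -0.     -0.0001]
a stud [0.5028 0.0695] stub [0.4431 0.0512] r 0.0624 ang -2.843
b stud [0.6192 0.0987] stub [0.5993 0.156 ] r 0.0607 ang 1.905
c stud [ 0.6459 -0.008 ] stub [ 0.6955 -0.0157] r 0.0502 ang -0.152
d stud [ 0.5295 -0.0372] stub [ 0.5233 -0.0907] r 0.0539 ang -1.686
```

Requiring r = 62 mm puts the stub tops near z 0.113, so the stub spans the bar's height. I'll recompute with that.

```bash
sed -i 's/\.1265/.113/g' m.py; cat >> m.py <<'E'
from scipy.spatial.transform import Rotation as Ro
G=lambda k:st(r.x,k)
def plan(k,ang,x0,y0,psi,rr=.062):
    "from TCP x0,y0, tool yaw psi: shift (units, in present tool axes) and twist rows (5deg) to straddle lever k at world angle ang"
    tgt=G(k)+rr*np.array([np.cos(ang),np.sin(ang)]); d=tgt-[x0,y0]
    w=ang if k in'ab' else ang+np.pi
    w=(w+1.05)%(2*np.pi)-1.05
    X=np.array([np.cos(psi),np.sin(psi)]);Y=np.array([np.sin(psi),-np.cos(psi)])
    print(k,'tgt',tgt.round(4),'shift',round(d@X/.05,2),round(d@Y/.05,2),'twist',round((psi-w)/np.radians(5),2))
def now():
    s=robot.get_state(); Q=s['tcp_rot']; x=Ro.from_quat([Q[1],Q[2],Q[3],Q[0]]).as_matrix()[:,0]; return s,np.arctan2(x[1],x[0])%(2*np.pi)
def st_(k):
    s,psi=now(); p=s['ee_pos'][:2]; d=p-G(k); F=s['contact_force']
    print(round(s['time'],1),'r',np.hypot(*d).round(4),'ang',np.arctan2(d[1],d[0]).round(3),'psi',round(psi,3),'z',s['ee_pos'][2].round(4),'F',F.round(1),'tang(resist+)',round(float(-(d[1]*F[0]-d[0]*F[1])/np.hypot(*d)),2),'M',s['torque'].round(2))
E
python3 m.py|tail -4; python3 - <<'E'
from m import *
s,psi=now(); print(psi); plan('a',-2.843,*s['ee_pos'][:2],psi)
E
```

```text
a stud [0.5028 0.0695] stub [0.4439 0.0502] r 0.0619 ang -2.824
b stud [0.6192 0.0987] stub [0.6064 0.1593] r 0.062 ang 1.778
c stud [ 0.6459 -0.008 ] stub [ 0.7066 -0.0194] r 0.0618 ang -0.185
d stud [ 0.5295 -0.0372] stub [ 0.5274 -0.0975] r 0.0603 ang -1.606
a [0.5047 0.0693 0.1154] [0.445  0.0489 0.0956] w1@z [0.5037 0.0696] w2@z [0.5021 0.0692]
b [0.6232 0.0989 0.1162] [0.6126 0.1621 0.1014] w1@z [0.6201 0.0988] w2@z [0.6183 0.0981]
c [ 0.6543 -0.011   0.1101] [ 0.7138 -0.0218  0.1043] w1@z [ 0.6471 -0.0074] w2@z [ 0.6444 -0.0082]
d [ 0.5324 -0.0402  0.1139] [ 0.5341 -0.1088  0.0905] w1@z [ 0.5303 -0.0372] w2@z [ 0.5287 -0.037 ]
[0.5743 0.0307 0.2454] [-0.0001  0.0001 -0.      0.0002  0.0002 -0.0002 -0.     -0.0001]
a stud [0.5028 0.0695] stub [0.4439 0.0502] r 0.0619 ang -2.824
b stud [0.6192 0.0987] stub [0.6064 0.1593] r 0.062 ang 1.778
c stud [ 0.6459 -0.008 ] stub [ 0.7066 -0.0194] r 0.0618 ang -0.185
d stud [ 0.5295 -0.0372] stub [ 0.5274 -0.0975] r 0.0603 ang -1.606
2.8359117863409975
a tgt [0.4435 0.0513] shift 0.45 -0.35 twist -6.92
```

```bash
python3 -m handwheel '{"linear":[[0.44,-0.34,0.2],[0,0,0.4],[0,0,0.4],[0,0,0.4],[0,0,0.4],[0,0,0.4],[0,0,0.4],[0,0,0.3],[0,0,0],[0,0,0]],"twist":[0,-1,-1,-1,-1,-1,-1,-1,0,0]}' 20
python3 -c "
from m import *
st_('a');s,psi=now();plan('a',-2.824,*s['ee_pos'][:2],psi)"|tail -2
```

```text
time: 4.3
ee_pos: [0.4446, 0.0512, 0.1813]
tcp_rot: [-0.0, -0.151, 0.989, 0.0]
contact_force: [1.1, -0.1, 0.5]
width: 0.237
grasp_force: 0.0
4.3 r 0.061 ang -2.837 psi 3.444 z 0.1813 F [ 1.1 -0.1  0.5] tang(resist+) 0.44 M [0.04 0.02 0.02]
a tgt [0.4439 0.0501] shift 0.02 -0.02 twist -0.18
```

```bash
python3 -m handwheel '{"linear":[[0,0,0.6],[0,0,0.5],[0,0,0.44],[0,0,0]],"twist":[0,0,0,0]}'; python3 -c "
from m import *
st_('a')"|tail -1
python3 -m handwheel '{"linear":[[0,0.108,0.003],[-0.005,0.108,0.003],[-0.005,0.108,0.003],[-0.005,0.108,0.003]],"twist":[1,1,1,1]}'; python3 -c "
from m import *
st_('a')"|tail -1
```

```text
time: 4.7
ee_pos: [0.4428, 0.0512, 0.1023]
tcp_rot: [-0.002, -0.151, 0.989, 0.0]
contact_force: [-0.8, 0.5, 0.2]
width: 0.237
grasp_force: 0.0
4.7 r 0.0627 ang -2.846 psi 3.444 z 0.1023 F [-0.8  0.5  0.2] tang(resist+) -0.71 M [-0.02  0.03  0.02]
time: 5.1
ee_pos: [0.4427, 0.0725, 0.1062]
tcp_rot: [0.002, 0.025, 1.0, -0.0]
contact_force: [0.3, -0.8, -0.3]
width: 0.233
grasp_force: 0.3
5.1 r 0.0602 ang 3.091 psi 3.092 z 0.1062 F [ 0.3 -0.8 -0.3] tang(resist+) 0.79 M [-0.11  0.01  0.04]
```

```bash
cat > s.sh <<'E'
python3 -c "
from m import *
st_('$1')"|tail -1
E
python3 -m handwheel '{"linear":[[-0.005,0.108,0.003],[-0.005,0.108,0.003],[-0.005,0.108,0.003]],"twist":[1,1,1]}' >/dev/null; bash s.sh a
python3 -m handwheel '{"linear":[[-0.005,0.108,0.003],[-0.005,0.108,0.003]],"twist":[1,1]}' >/dev/null; bash s.sh a
python3 -m handwheel '{"linear":[[-0.005,0.108,0.003],[-0.005,0.108,0.003]],"twist":[1,1]}' >/dev/null; bash s.sh a
```

```text
5.4 r 0.0602 ang 2.819 psi 2.83 z 0.1058 F [ 0.3 -0.7 -0.2] tang(resist+) 0.53 M [-0.09 -0.05  0.03]
5.6 r 0.0603 ang 2.639 psi 2.656 z 0.1055 F [-0.8 -0.1 -0.1] tang(resist+) 0.45 M [-0.13 -0.02  0.03]
5.8 r 0.0605 ang 2.459 psi 2.481 z 0.1053 F [-0.4 -0.6 -0.2] tang(resist+) 0.7 M [-0.12  0.02 -0.  ]
```

```bash
R='{"linear":[[-0.005,0.108,0.003],[-0.005,0.108,0.003]],"twist":[1,1]}' ; unset R
python3 -m handwheel '{"linear":[[-0.005,0.108,0.003],[-0.005,0.108,0.003]],"twist":[1,1]}' >/dev/null; bash s.sh a
python3 -m handwheel '{"linear":[[-0.005,0.108,0.003],[-0.005,0.108,0.003]],"twist":[1,1]}' >/dev/null; bash s.sh a
python3 -m handwheel '{"linear":[[-0.005,0.108,0.003],[-0.005,0.108,0.003]],"twist":[1,1]}' >/dev/null; bash s.sh a
```

```text
6.0 r 0.0606 ang 2.282 psi 2.307 z 0.105 F [ 0.1 -1.3 -1. ] tang(resist+) 0.77 M [-0.24  0.09  0.05]
6.2 r 0.0606 ang 2.11 psi 2.132 z 0.1047 F [-0.6 -3.4  0.7] tang(resist+) 2.27 M [-0.48  0.19  0.02]
6.4 r 0.0607 ang 1.941 psi 1.958 z 0.1044 F [-2.1 -4.   1.2] tang(resist+) 3.38 M [-0.59  0.42  0.03]
```

```bash
python3 -m handwheel '{"linear":[[-0.006,0.108,0.003],[-0.006,0.108,0.003]],"twist":[1,1]}' >/dev/null; bash s.sh a
```

```text
6.6 r 0.0607 ang 1.774 psi 1.783 z 0.104 F [-4.4 -3.9  2.4] tang(resist+) 5.05 M [-0.69  0.81  0.01]
```

```bash
python3 -m handwheel '{"linear":[[0,-0.07,0],[0,0,-0.7],[0,0,-0.3]],"twist":[0,0,0]}' >/dev/null; python3 -c "
from m import *
st_('a');s,psi=now();plan('c',-.185,*s['ee_pos'][:2],psi)"|tail -2
```

```text
6.9 r 0.0619 ang 1.807 psi 1.789 z 0.1556 F [0.8 0.3 0.7] tang(resist+) -0.87 M [-0.01  0.01 -0.01]
c tgt [ 0.7068 -0.0194] shift -3.86 3.62 twist -13.38
```

```bash
python3 -m handwheel '{"linear":[[-0.55,0.52,0],[-0.55,0.52,0],[-0.55,0.52,0],[-0.55,0.52,0],[-0.55,0.52,0],[-0.55,0.52,0],[-0.56,0.5,0],[0,0,0],[0,0,0],[0,0,0],[0,0,0],[0,0,0],[0,0,0],[0,0,0],[0,0,0],[0,0,0],[0,0,0],[0,0,0],[0,0,0],[0,0,0]],"twist":[0,0,0,0,0,0,0,-1,-1,-1,-1,-1,-1,-1,-1,-1,-1,-1,-1,-1]}' >/dev/null; python3 -m handwheel '{"linear":[[0,0,0],[0,0,0]],"twist":[-0.4,0]}' >/dev/null;  python3 -c "
from m import *
st_('c');s,psi=now();plan('c',-.185,*s['ee_pos'][:2],psi)"|tail -2
```

```text
9.1 r 0.0608 ang -0.2 psi 2.958 z 0.1532 F [-0.5  0.9  1.1] tang(resist+) 0.82 M [0.03 0.03 0.01]
c tgt [ 0.7068 -0.0194] shift -0.02 0.02 twist 0.01
```

```bash
python3 -m handwheel '{"linear":[[-0.02,0.02,0.5],[0,0,0.48],[0,0,0]],"twist":[0,0,0]}' >/dev/null; bash s.sh c
python3 -m handwheel '{"linear":[[0.004,-0.108,0.003],[0.005,-0.108,0.003],[0.005,-0.108,0.003],[0.005,-0.108,0.003]],"twist":[1,1,1,1]}' >/dev/null; bash s.sh c
python3 -m handwheel '{"linear":[[0.005,-0.108,0.003],[0.005,-0.108,0.003]],"twist":[1,1]}' >/dev/null; bash s.sh c
```

```text
9.4 r 0.059 ang -0.189 psi 2.957 z 0.0984 F [-0.4 -1.1  0.4] tang(resist+) -1.19 M [ 0.04 -0.01 -0.  ]
9.8 r 0.062 ang -0.532 psi 2.604 z 0.1041 F [-0.1  1.1 -1.2] tang(resist+) 0.9 M [ 0.06 -0.02 -0.02]
10.0 r 0.0621 ang -0.707 psi 2.43 z 0.1038 F [-0.1 -0.5 -0.4] tang(resist+) -0.43 M [ 0.12 -0.03  0.02]
```

```bash

python3 -m handwheel '{"linear":[[0.005,-0.108,0.003],[0.005,-0.108,0.003]],"twist":[1,1]}' >/dev/null; bash s.sh c
python3 -m handwheel '{"linear":[[0.005,-0.108,0.003],[0.005,-0.108,0.003]],"twist":[1,1]}' >/dev/null; bash s.sh c
python3 -m handwheel '{"linear":[[0.005,-0.108,0.003],[0.005,-0.108,0.003]],"twist":[1,1]}' >/dev/null; bash s.sh c
```

```text
10.2 r 0.0622 ang -0.881 psi 2.255 z 0.1036 F [ 0.4  0.9 -0.7] tang(resist+) 0.89 M [ 0.01 -0.02  0.02]
10.4 r 0.0623 ang -1.055 psi 2.081 z 0.1033 F [ 1.5  0.  -0.6] tang(resist+) 1.3 M [ 0.07 -0.12 -0.03]
10.6 r 0.0623 ang -1.226 psi 1.906 z 0.1031 F [ 2.4  0.2 -0.4] tang(resist+) 2.36 M [ 0.04 -0.22  0.04]
```

```bash

python3 -m handwheel '{"linear":[[0.005,-0.108,0.003],[0.005,-0.108,0.003]],"twist":[1,1]}' >/dev/null; bash s.sh c
python3 -m handwheel '{"linear":[[0.005,-0.108,0.003]],"twist":[1]}' >/dev/null; bash s.sh c
```

```text
10.8 r 0.0623 ang -1.394 psi 1.731 z 0.1029 F [ 3.3  0.3 -0.8] tang(resist+) 3.34 M [ 0.02 -0.4  -0.07]
10.9 r 0.0624 ang -1.477 psi 1.644 z 0.1028 F [ 2.7 -0.7 -2.1] tang(resist+) 2.6 M [-0.   -0.54 -0.  ]
```

```bash

python3 -m handwheel '{"linear":[[0.005,-0.108,0.003]],"twist":[1]}' >/dev/null; bash s.sh c
python3 -m handwheel '{"linear":[[0.005,-0.108,0.003]],"twist":[1]}' >/dev/null; bash s.sh c
```

```text
11.0 r 0.0623 ang -1.559 psi 1.557 z 0.1027 F [ 4.4 -1.2 -0.9] tang(resist+) 4.36 M [-0.05 -0.59  0.02]
11.1 r 0.0623 ang -1.641 psi 1.469 z 0.1026 F [ 5.4 -1.3 -1.1] tang(resist+) 5.45 M [-0.12 -0.73 -0.01]
```

```bash
python3 -m handwheel '{"linear":[[0,0.07,0],[0,0,-0.7],[0,0,-0.3],[0,0,0]],"twist":[0,0,0,0]}' >/dev/null; python3 -c "
from m import *
st_('c');s,psi=now();plan('b',1.778,*s['ee_pos'][:2],psi);plan('d',-1.606,*s['ee_pos'][:2],psi)"|tail -3
```

```text
11.5 r 0.0623 ang -1.584 psi 1.474 z 0.1551 F [ 0.2 -0.1  0.3] tang(resist+) 0.22 M [-0.01  0.04 -0.  ]
b tgt [0.6064 0.1593] shift 4.5 -1.21 twist -3.48
d tgt [ 0.5273 -0.0992] shift -0.8 -2.29 twist -0.7
```

```bash
python3 -m handwheel '{"linear":[[-0.2,-0.57,0],[-0.2,-0.57,0],[-0.2,-0.57,0],[-0.2,-0.58,0],[0,0,0],[0,0,0]],"twist":[0,0,0,0,-0.7,0]}' >/dev/null; python3 -c "
from m import *
st_('d');s,psi=now();plan('d',-1.606,*s['ee_pos'][:2],psi)"|tail -2
```

```text
12.1 r 0.0617 ang -1.664 psi 1.534 z 0.1493 F [ 0.1 -0.1 -0.3] tang(resist+) 0.08 M [-0.03 -0.01 -0.03]
d tgt [ 0.5273 -0.0992] shift -0.01 0.07 twist -0.01
```

```bash
python3 -m handwheel '{"linear":[[0,0.06,0.1],[0,0,0.5],[0,0,0.36],[0,0,0]],"twist":[0,0,0,0]}' >/dev/null; bash s.sh d
python3 -m handwheel '{"linear":[[0.004,-0.108,0.003],[0.005,-0.108,0.003],[0.005,-0.108,0.003],[0.005,-0.108,0.003]],"twist":[1,1,1,1]}' >/dev/null; bash s.sh d
python3 -m handwheel '{"linear":[[0.005,-0.108,0.003],[0.005,-0.108,0.003]],"twist":[1,1]}' >/dev/null; bash s.sh d
```

```text
12.5 r 0.0607 ang -1.627 psi 1.535 z 0.0979 F [ 0.1  0.2 -0.6] tang(resist+) 0.14 M [ 0.02 -0.05 -0.01]
12.9 r 0.0612 ang -1.934 psi 1.182 z 0.1022 F [ 0.2 -0.1 -0.1] tang(resist+) 0.26 M [-0.15 -0.06 -0.06]
13.1 r 0.0611 ang -2.111 psi 1.007 z 0.102 F [ 0.3 -1.3  0.2] tang(resist+) 0.94 M [-0.09 -0.08  0.05]
```

```bash

python3 -m handwheel '{"linear":[[0.005,-0.108,0.003],[0.005,-0.108,0.003]],"twist":[1,1]}' >/dev/null; bash s.sh d
python3 -m handwheel '{"linear":[[0.005,-0.108,0.003],[0.005,-0.108,0.003]],"twist":[1,1]}' >/dev/null; bash s.sh d
python3 -m handwheel '{"linear":[[0.005,-0.108,0.003],[0.005,-0.108,0.003]],"twist":[1,1]}' >/dev/null; bash s.sh d
```

```text
13.3 r 0.0609 ang -2.289 psi 0.833 z 0.1017 F [ 0.1 -1.1 -0.1] tang(resist+) 0.82 M [-0.11 -0.02  0.04]
13.5 r 0.0607 ang -2.467 psi 0.658 z 0.1014 F [ 0.4 -1.4 -0.1] tang(resist+) 1.33 M [-0.13 -0.06  0.02]
13.7 r 0.0605 ang -2.647 psi 0.484 z 0.1011 F [-0.8 -1.1  0.5] tang(resist+) 0.56 M [-0.12  0.05 -0.03]
```

```bash

python3 -m handwheel '{"linear":[[0.003,-0.108,0.003],[0.004,-0.108,0.003]],"twist":[1,1]}' >/dev/null; bash s.sh d
python3 -m handwheel '{"linear":[[0.004,-0.108,0.003],[0.004,-0.108,0.003]],"twist":[1,1]}' >/dev/null; bash s.sh d
python3 -m handwheel '{"linear":[[0.004,-0.108,0.003]],"twist":[1]}' >/dev/null; bash s.sh d
```

```text
13.9 r 0.0606 ang -2.826 psi 0.309 z 0.1008 F [ 0.3 -0.1 -0.3] tang(resist+) 0.24 M [-0.15 -0.06  0.01]
14.1 r 0.0606 ang -3.001 psi 0.134 z 0.1006 F [-0.7 -1.8  1.2] tang(resist+) 1.73 M [-0.31 -0.08  0.03]
14.2 r 0.0606 ang -3.087 psi 0.047 z 0.1004 F [ 0.  -2.9  0.6] tang(resist+) 2.85 M [-0.37 -0.02  0.03]
```

```bash

python3 -m handwheel '{"linear":[[0.005,-0.108,0.003],[0.005,-0.108,0.003]],"twist":[1,1]}' >/dev/null; bash s.sh d
python3 -m handwheel '{"linear":[[0.005,-0.108,0.003]],"twist":[1]}' >/dev/null; bash s.sh d
```

```text
14.4 r 0.0606 ang 3.025 psi 6.156 z 0.1002 F [-0.2 -3.8  0.4] tang(resist+) 3.76 M [-0.64  0.13 -0.06]
14.5 r 0.0606 ang 2.94 psi 6.069 z 0.1001 F [-1.3 -4.3  0.5] tang(resist+) 4.47 M [-0.73  0.22 -0.03]
```

```bash

python3 -m handwheel '{"linear":[[0.005,-0.108,0.003]],"twist":[1]}' >/dev/null; bash s.sh d
python3 -m handwheel '{"linear":[[0,0.07,0],[0,0,-0.7],[0,0,-0.3],[0,0,0]],"twist":[0,0,0,0]}' >/dev/null; python3 -c "
from m import *
st_('d');s,psi=now();psi-=2*np.pi;print(s['q'][[0,5]]);plan('b',1.778,*s['ee_pos'][:2],psi)"|tail -3
```

```text
14.6 r 0.0606 ang 2.856 psi 5.981 z 0.1 F [-2.1 -5.9  1. ] tang(resist+) 6.25 M [-0.91  0.23 -0.01]
15.0 r 0.0594 ang 2.888 psi 5.987 z 0.1523 F [ 0.5 -0.4  0.1] tang(resist+) 0.23 M [-0.    0.01  0.01]
[-0.16759512  1.69960144]
b tgt [0.6064 0.1593] shift 1.51 -4.26 twist -23.77
```

```bash
python3 -m handwheel '{"linear":[[0.25,-0.71,0],[0.25,-0.71,0],[0.25,-0.71,0],[0.25,-0.71,0],[0.25,-0.71,0],[0.26,-0.71,0],[0,0,0],[0,0,0],[0,0,0],[0,0,0],[0,0,0],[0,0,0],[0,0,0],[0,0,0],[0,0,0],[0,0,0],[0,0,0],[0,0,0],[0,0,0],[0,0,0]],"twist":[0,0,0,0,0,0,-1,-1,-1,-1,-1,-1,-1,-1,-1,-1,-1,-1,-1,-1]}' >/dev/null; python3 -m handwheel '{"linear":[[0,0,0],[0,0,0],[0,0,0],[0,0,0],[0,0,0],[0,0,0],[0,0,0],[0,0,0],[0,0,0],[0,0,0],[0,0,0]],"twist":[-1,-1,-1,-1,-1,-1,-1,-1,-1,-0.8,0]}' >/dev/null;  python3 -c "
from m import *
st_('b');s,psi=now();plan('b',1.778,*s['ee_pos'][:2],psi)"|tail -2
```

```text
18.1 r 0.0626 ang 1.817 psi 1.78 z 0.1473 F [0.3 0.1 0.2] tang(resist+) -0.34 M [ 0.   -0.02 -0.02]
b tgt [0.6064 0.1593] shift -0.01 0.05 twist 0.02
```

```bash
python3 -m handwheel '{"linear":[[-0.01,0.05,0.1],[0,0,0.5],[0,0,0.28],[0,0,0]],"twist":[0,0,0,0]}' >/dev/null; bash s.sh b
python3 -m handwheel '{"linear":[[-0.005,0.108,0.003],[-0.005,0.108,0.003],[-0.005,0.108,0.003],[-0.005,0.108,0.003]],"twist":[1,1,1,1]}' >/dev/null; bash s.sh b
python3 -m handwheel '{"linear":[[-0.005,0.108,0.003],[-0.005,0.108,0.003]],"twist":[1,1]}' >/dev/null; bash s.sh b
```

```text
18.5 r 0.0622 ang 1.802 psi 1.778 z 0.1008 F [-0.1  0.4 -0. ] tang(resist+) -0.03 M [0.02 0.02 0.04]
18.9 r 0.0623 ang 1.42 psi 1.426 z 0.1046 F [-0.3  0.1  0.2] tang(resist+) 0.33 M [-0.04  0.08  0.01]
19.1 r 0.0623 ang 1.246 psi 1.252 z 0.1043 F [-0.3 -0.3 -0. ] tang(resist+) 0.21 M [-0.06  0.11  0.02]
```

```bash

python3 -m handwheel '{"linear":[[-0.005,0.108,0.003],[-0.005,0.108,0.003]],"twist":[1,1]}' >/dev/null; bash s.sh b
python3 -m handwheel '{"linear":[[-0.005,0.108,0.003],[-0.005,0.108,0.003]],"twist":[1,1]}' >/dev/null; bash s.sh b
python3 -m handwheel '{"linear":[[-0.005,0.108,0.003]],"twist":[1]}' >/dev/null; bash s.sh b
```

```text
19.3 r 0.0623 ang 1.072 psi 1.077 z 0.104 F [-1.1 -1.   0.1] tang(resist+) 0.47 M [-0.05  0.12 -0.01]
19.5 r 0.0624 ang 0.899 psi 0.902 z 0.1038 F [-1.3  0.5 -0.2] tang(resist+) 1.37 M [0.   0.07 0.02]
19.6 r 0.0625 ang 0.813 psi 0.815 z 0.1036 F [-0.4  0.4 -0.2] tang(resist+) 0.52 M [0.01 0.11 0.07]
```

```bash

python3 -m handwheel '{"linear":[[-0.006,0.108,0.003],[-0.006,0.108,0.003]],"twist":[1,1]}' >/dev/null; bash s.sh b
python3 -m handwheel '{"linear":[[-0.005,0.108,0.003],[-0.005,0.108,0.003]],"twist":[1,1]}' >/dev/null; bash s.sh b
python3 -m handwheel '{"linear":[[-0.005,0.108,0.003]],"twist":[1]}' >/dev/null; bash s.sh b
```

```text
19.8 r 0.0625 ang 0.64 psi 0.641 z 0.1034 F [-2.3  0.3 -0. ] tang(resist+) 1.64 M [0.01 0.16 0.02]
20.0 r 0.0624 ang 0.471 psi 0.466 z 0.1031 F [-1.7  0.9 -0. ] tang(resist+) 1.6 M [ 0.09  0.3  -0.01]
20.1 r 0.0624 ang 0.388 psi 0.379 z 0.103 F [-2.2  1.  -0.4] tang(resist+) 1.79 M [0.29 0.28 0.03]
```

```bash

python3 -m handwheel '{"linear":[[-0.005,0.108,0.003],[-0.005,0.108,0.003]],"twist":[1,1]}' >/dev/null; bash s.sh b
python3 -m handwheel '{"linear":[[-0.005,0.108,0.003]],"twist":[1]}' >/dev/null; bash s.sh b
```

```text
20.3 r 0.0623 ang 0.224 psi 0.205 z 0.1027 F [-1.6  3.4  0.4] tang(resist+) 3.66 M [0.48 0.33 0.  ]
20.4 r 0.0622 ang 0.144 psi 0.118 z 0.1026 F [-1.6  3.9  0.6] tang(resist+) 4.08 M [ 0.56  0.27 -0.03]
```

```bash

python3 -m handwheel '{"linear":[[-0.005,0.108,0.003]],"twist":[1]}' >/dev/null; bash s.sh b
python3 -m handwheel '{"linear":[[-0.002,0.043,0.001]],"twist":[0.4]}' >/dev/null; bash s.sh b
```

```text
20.5 r 0.0621 ang 0.063 psi 0.031 z 0.1026 F [-0.9  5.5  1.5] tang(resist+) 5.5 M [0.74 0.27 0.04]
20.6 r 0.0622 ang 0.021 psi 6.28 z 0.1025 F [-0.6  4.5  0.5] tang(resist+) 4.56 M [0.66 0.14 0.  ]
```

```bash

python3 -m handwheel '{"linear":[[0,-0.05,0],[0,0,0],[0,0,0],[0,0.05,0],[-0.003,0.108,0.003],[-0.005,0.108,0.003],[-0.005,0.108,0.003]],"twist":[0,0,0,0,1,1,1]}' >/dev/null; bash s.sh b
python3 -m handwheel '{"linear":[[-0.005,0.108,0.003],[-0.005,0.108,0.003]],"twist":[1,1]}' >/dev/null; bash s.sh b
```

```text
21.3 r 0.0621 ang -0.215 psi 6.018 z 0.1016 F [ 1.  7. -1.] tang(resist+) 7.1 M [ 1.24 -0.27  0.03]
21.5 r 0.062 ang -0.376 psi 5.844 z 0.1014 F [ 3.8  9.1 -0.9] tang(resist+) 9.86 M [ 1.41 -0.62  0.02]
```

```bash

python3 -m handwheel '{"linear":[[-0.005,0.108,0.003]],"twist":[1]}' >/dev/null; bash s.sh b
python3 -m handwheel '{"linear":[[-0.005,0.108,0.003]],"twist":[1]}' >/dev/null; bash s.sh b
```

```text
21.6 r 0.0619 ang -0.458 psi 5.757 z 0.1013 F [ 6.4  9.6 -2.1] tang(resist+) 11.44 M [ 1.52 -0.83  0.01]
21.7 r 0.0618 ang -0.539 psi 5.67 z 0.1013 F [ 6.8  9.2 -2.4] tang(resist+) 11.37 M [ 1.57 -0.97  0.01]
```

```bash

python3 -m handwheel '{"linear":[[0,-0.09,0],[0,0,-0.7],[0,0,-0.35],[0,0,0]],"twist":[0,0,0,0]}' >/dev/null; python3 -c "
from m import *
st_('b');s,psi=now();psi-=2*np.pi;print(s['q'][[0,5]]);plan('d',2.92,*s['ee_pos'][:2],psi)"|tail -3
```

```text
22.1 r 0.0642 ang -0.527 psi 5.672 z 0.1576 F [ 1.1 -0.1  0.2] tang(resist+) 0.49 M [-0.03  0.03  0.04]
[0.01476779 2.1972177 ]
d tgt [ 0.469  -0.0236] shift -2.33 3.83 twist -4.47
```

```bash

python3 -m handwheel '{"linear":[[-0.39,0.64,0],[-0.39,0.64,0],[-0.39,0.64,0],[-0.39,0.64,0],[-0.39,0.64,0],[-0.38,0.63,0],[0,0,0],[0,0,0],[0,0,0],[0,0,0],[0,0,0],[0,0,0],[0,0,0]],"twist":[0,0,0,0,0,0,-1,-1,-1,-1,-0.5,0,0]}' >/dev/null; python3 -c "
from m import *
st_('d');s,psi=now();psi-=2*np.pi;plan('d',2.92,*s['ee_pos'][:2],psi)"|tail -2
```

```text
23.4 r 0.0643 ang 2.921 psi 6.063 z 0.1522 F [-0.   0.8  0.2] tang(resist+) -0.82 M [ 0.04  0.07 -0.  ]
d tgt [ 0.469  -0.0236] shift 0.05 -0.0 twist 0.01
```

```bash
python3 -m handwheel '{"linear":[[0.05,0,0.1],[0,0,0.5],[0,0,0.38],[0,0,0]],"twist":[0,0,0,0]}' >/dev/null; bash s.sh d
python3 -m handwheel '{"linear":[[0.003,-0.108,0.003],[0.005,-0.108,0.003],[0.005,-0.108,0.003]],"twist":[1,1,1]}' >/dev/null; bash s.sh d
python3 -m handwheel '{"linear":[[0.005,-0.108,0.003],[0.005,-0.108,0.003]],"twist":[1,1]}' >/dev/null; bash s.sh d
```

```text
23.8 r 0.0637 ang 2.921 psi 6.063 z 0.1006 F [-0.1 -0.4 -0.7] tang(resist+) 0.4 M [-0.    0.03 -0.  ]
24.1 r 0.0612 ang 2.696 psi 5.798 z 0.1036 F [-3.6 -7.5 -1.8] tang(resist+) 8.34 M [-1.26  0.46  0.07]
24.3 r 0.061 ang 2.532 psi 5.623 z 0.1033 F [-5.5 -9.5  0.1] tang(resist+) 10.93 M [-1.43  0.88  0.  ]
```

```bash

python3 -m handwheel '{"linear":[[0.005,-0.108,0.003]],"twist":[1]}' >/dev/null; bash s.sh d
python3 -m handwheel '{"linear":[[0,0.09,0],[0,0,-0.7],[0,0,-0.35],[0,0,0]],"twist":[0,0,0,0]}' >/dev/null; python3 -c "
from m import *
st_('d');s,psi=now();psi-=2*np.pi;print(s['q'][[0,5]]);plan('a',1.84,*s['ee_pos'][:2],psi);plan('c',-1.575,*s['ee_pos'][:2],psi)"|tail -4
```

```text
24.4 r 0.061 ang 2.45 psi 5.536 z 0.1031 F [-7.  -9.5  0.4] tang(resist+) 11.79 M [-1.46  1.07  0.02]
24.8 r 0.0596 ang 2.439 psi 5.541 z 0.16 F [-0.   0.5  0.4] tang(resist+) -0.4 M [0.   0.01 0.05]
[-0.11484689  2.19837846]
a tgt [0.4863 0.1293] shift -1.7 -1.92 twist -29.59
c tgt [ 0.6456 -0.07  ] shift 3.35 -1.13 twist -26.46
```

```bash
python3 -m handwheel '{"linear":[[0.56,-0.19,0],[0.56,-0.19,0],[0.56,-0.19,0],[0.56,-0.19,0],[0.56,-0.19,0],[0.55,-0.18,0],[0,0,0],[0,0,0],[0,0,0],[0,0,0],[0,0,0],[0,0,0],[0,0,0],[0,0,0],[0,0,0],[0,0,0],[0,0,0],[0,0,0],[0,0,0],[0,0,0]],"twist":[0,0,0,0,0,0,-1,-1,-1,-1,-1,-1,-1,-1,-1,-1,-1,-1,-1,-1]}' >/dev/null; python3 -m handwheel '{"linear":[[0,0,0],[0,0,0],[0,0,0],[0,0,0],[0,0,0],[0,0,0],[0,0,0],[0,0,0],[0,0,0],[0,0,0],[0,0,0],[0,0,0],[0,0,0],[0,0,0]],"twist":[-1,-1,-1,-1,-1,-1,-1,-1,-1,-1,-1,-1,-0.4,0]}' >/dev/null;  python3 -c "
from m import *
st_('c');s,psi=now();plan('c',-1.575,*s['ee_pos'][:2],psi)"|tail -2
```

```text
28.2 r 0.0621 ang -1.623 psi 1.561 z 0.1544 F [0.  0.6 0. ] tang(resist+) -0.0 M [-0.02  0.07  0.  ]
c tgt [ 0.6456 -0.07  ] shift 0.0 0.06 twist -0.06
```

```bash
python3 -m handwheel '{"linear":[[0,0.06,0.12],[0,0,0.5],[0,0,0.4],[0,0,0]],"twist":[0,0,0,0]}' >/dev/null; bash s.sh c
python3 -m handwheel '{"linear":[[0.003,-0.108,0.003],[0.005,-0.108,0.003],[0.005,-0.108,0.003]],"twist":[1,1,1]}' >/dev/null; bash s.sh c
python3 -m handwheel '{"linear":[[0.005,-0.108,0.003],[0.005,-0.108,0.003]],"twist":[1,1]}' >/dev/null; bash s.sh c
```

```text
28.6 r 0.0617 ang -1.609 psi 1.56 z 0.0997 F [-0.1 -0.2 -0. ] tang(resist+) -0.1 M [-0.04 -0.03  0.04]
28.9 r 0.062 ang -1.805 psi 1.295 z 0.1048 F [ 3.8 -1.1 -3.5] tang(resist+) 3.91 M [-0.16 -0.67  0.02]
29.1 r 0.062 ang -1.968 psi 1.12 z 0.1047 F [ 6.3 -2.8 -3.6] tang(resist+) 6.94 M [-0.4  -0.84  0.  ]
```

```bash

python3 -m handwheel '{"linear":[[0.005,-0.108,0.003],[0.005,-0.108,0.003],[0.005,-0.108,0.003]],"twist":[1,1,1]}' >/dev/null; bash s.sh c
python3 -m handwheel '{"linear":[[0.005,-0.108,0.003]],"twist":[1]}' >/dev/null; bash s.sh c
python3 -m handwheel '{"linear":[[0.005,-0.108,0.003]],"twist":[1]}' >/dev/null; bash s.sh c
```

```text
29.4 r 0.0619 ang -2.211 psi 0.858 z 0.1044 F [ 7.6 -6.4 -4.1] tang(resist+) 9.9 M [-0.91 -1.1   0.08]
29.5 r 0.0619 ang -2.292 psi 0.77 z 0.1043 F [ 6.6 -7.5 -5.3] tang(resist+) 9.91 M [-1.16 -1.08  0.02]
29.6 r 0.0618 ang -2.372 psi 0.683 z 0.1042 F [ 7.2 -8.7 -5.7] tang(resist+) 11.26 M [-1.37 -1.06  0.04]
```

```bash

python3 -m handwheel '{"linear":[[0.003,-0.05,0.001],[0,0.1,0],[0,0,-0.7],[0,0,-0.35],[0,0,0]],"twist":[0.5,0,0,0,0]}' >/dev/null; python3 -c "
from m import *
st_('c');s,psi=now();plan('a',1.84,*s['ee_pos'][:2],psi)"|tail -2
```

```text
30.1 r 0.06 ang -2.371 psi 0.645 z 0.1604 F [ 0.6 -0.7  0.2] tang(resist+) 0.96 M [ 0.01 -0.01  0.01]
a tgt [0.4863 0.1293] shift 0.29 -4.26 twist -13.7
```

```bash
python3 -m handwheel '{"linear":[[0.05,-0.71,0],[0.05,-0.71,0],[0.05,-0.71,0],[0.05,-0.71,0],[0.05,-0.71,0],[0.04,-0.71,0],[0,0,0],[0,0,0],[0,0,0],[0,0,0],[0,0,0],[0,0,0],[0,0,0],[0,0,0],[0,0,0],[0,0,0],[0,0,0],[0,0,0],[0,0,0],[0,0,0]],"twist":[0,0,0,0,0,0,-1,-1,-1,-1,-1,-1,-1,-1,-1,-1,-1,-1,-1,-0.7]}' >/dev/null; python3 -m handwheel '{"linear":[[0,0,0]],"twist":[0]}' >/dev/null;  python3 -c "
from m import *
st_('a');s,psi=now();plan('a',1.84,*s['ee_pos'][:2],psi)"|tail -2
```

```text
32.2 r 0.063 ang 1.881 psi 1.84 z 0.1547 F [-0.3 -0.1  0.9] tang(resist+) 0.3 M [-0.04  0.   -0.02]
a tgt [0.4863 0.1293] shift -0.02 0.05 twist 0.0
```

```bash
python3 -m handwheel '{"linear":[[-0.02,0.05,0.13],[0,0,0.5],[0,0,0.4],[0,0,0]],"twist":[0,0,0,0]}' >/dev/null; bash s.sh a
python3 -m handwheel '{"linear":[[-0.005,0.108,0.003],[-0.005,0.108,0.003],[-0.005,0.108,0.003]],"twist":[1,1,1]}' >/dev/null; bash s.sh a
python3 -m handwheel '{"linear":[[-0.005,0.108,0.003],[-0.005,0.108,0.003]],"twist":[1,1]}' >/dev/null; bash s.sh a
```

```text
32.6 r 0.062 ang 1.874 psi 1.839 z 0.1001 F [ 0.9 -0.6 -0.2] tang(resist+) -0.68 M [0.04 0.03 0.02]
32.9 r 0.0615 ang 1.606 psi 1.574 z 0.1032 F [-6.5 -2.3 -0. ] tang(resist+) 6.55 M [-0.22  1.02  0.03]
33.1 r 0.0614 ang 1.442 psi 1.4 z 0.103 F [-9.3 -0.9  2.6] tang(resist+) 9.07 M [-0.1   1.34 -0.01]
```

```bash

python3 -m handwheel '{"linear":[[-0.005,0.108,0.003],[-0.005,0.108,0.003]],"twist":[1,1]}' >/dev/null; bash s.sh a
python3 -m handwheel '{"linear":[[-0.005,0.108,0.003]],"twist":[1]}' >/dev/null; bash s.sh a
```

```text
33.3 r 0.0612 ang 1.278 psi 1.225 z 0.1027 F [-11.    0.4   3.5] tang(resist+) 10.69 M [ 0.14  1.65 -0.05]
33.4 r 0.0611 ang 1.195 psi 1.138 z 0.1026 F [-11.    1.9   3.6] tang(resist+) 10.96 M [0.32 1.82 0.03]
```

```bash

python3 -m handwheel '{"linear":[[0,-0.1,0],[0,0,-0.7],[0,0,-0.9],[0,0,-0.9],[0,0,0],[0,0,0]],"twist":[0,0,0,0,0,0]}'; python3 -c "
from h import *
p=snap('scene','s2.png'); im=cv2.imread('pics/s2.png'); a=cv2.imread('pics/scene1.png')
f=lambda i:cv2.resize(i[90:250,180:360],(400,356),interpolation=cv2.INTER_CUBIC)
cv2.imwrite('pics/cmp.png',np.hstack([f(a),f(im)]))"
```

```text
time: 34.0
ee_pos: [0.5255, 0.1279, 0.2307]
tcp_rot: [0.001, 0.841, 0.541, 0.003]
contact_force: [0.2, -0.6, -0.0]
width: 0.232
grasp_force: 0.0
```

View pics/cmp.png

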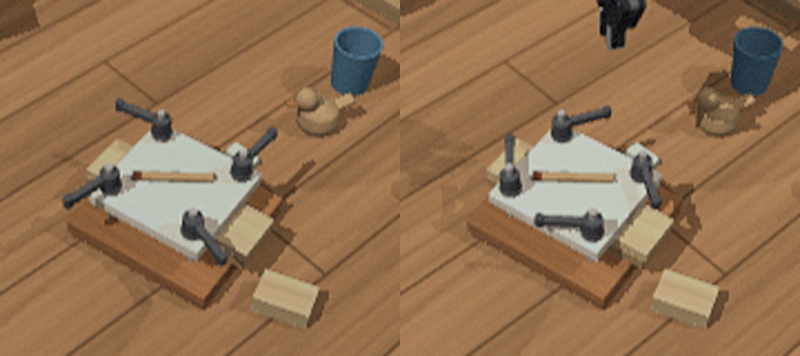

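The before and after crops match: the pencil is still at about (175,177) in both, the eraser, duck, pot and offcut haven't moved, and all four levers have turned. The arm is clear, so I'm handing in.

```bash
python3 -c "
from bench import robot
print(robot.sign_off())"
```

```text
the job is handed in; nothing more can be done
None
```

I handed the job in at about 34 s of the 72 s allowed; the sign-off returned no verdict. I nipped all four nuts crosswise to about 6.5–7.5 N (a, c, d, b), then pulled them tight to about 14 N (b, d, c, a), and the pencil and the other things beside the press had not moved in the last picture. I did not re-check b and d after tightening c and a, which relieves them a little.

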